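# Bolt the stone clamp's carriage and hold its spring jaw open at the mark

### The arm

A 6-joint arm with a two-finger parallel gripper is mounted at the origin on the work surface. World frame = base frame: x ahead of the robot, y to its left, z up, the work surface at z = 0. Lengths are in mm, angles in rad, forces in N, time in s.
With the tool pointing down it reaches from about 400 to 925 mm from the base axis. Payload 12.5 kg.
Tool frame: the origin (TCP) lies midway between the tips of the shut fingers; the grasp point (between the pads) lies 19 mm behind it; z points along the fingers, y is the line along which they close (so a half turn about z gives the same grasp; the last joint's range is limited). The gripper opens to 95 mm and grips with 3 to 60 N. Pads are 20 mm wide; open, the fingers measure 119 mm over their backs; the gripper's body (75 mm by 180 mm) begins 59 mm behind the grasp point.
Start: joints at [-1.221, 0.491, 1.559, -0, 1.092, -0.106], TCP at [275.137, -561.201, 214.661] pointing down, gripper open.
Joint ranges: [-3.1, 3.1], [-0.84, 2.19], [0.05, 2.79], [-1.13, 4.28], [0.06, 2.93], [-2.69, 2.69]. Speed limits (rad/s): [2.22, 2.22, 2.79, 3.14, 3.14, 3.14].

### API

Orientations are given as [roll, pitch, yaw] about the fixed x, y, z axes, in that order (R = Rz(yaw) Ry(pitch) Rx(roll)).
In Python, from cell import env gives the robot as it stands.
- The arm moves only by the shell command python3 -m inch 'ROWS'. ROWS is JSON, a list of rows, each a list of 7 numbers: the turn, a rotation vector about the tool's x, y, z in rad, then the shift along the tool's x, y, z in cm, then the closure, from -1 (fully open) to 1 (shut). A call has 1 to 20 rows; each row shifts and turns the commanded pose from where the row before left it, along the tool's axes as they then stand; what a row does not reach is not made up. A row lasts 1/8 s, in which the tool goes at most 62.5 mm and 10.7 degrees, less where a joint would pass 70% of its speed; a pose out of reach is approached as far as the arm can. A call with a gripper value outside its range is refused whole. The fingers move at their own pace and stop on an object; the grip force is fixed at half the most. Time passes only in rows, so rows that do not move let the fingers close. It gives the time, the measured TCP pose, the force, the opening and the grip force at its end, in the units of the state.
- env.state(): the state, without advancing time (a new reading comes with each control period).
- env.read_camera(name): name is "scene" or "top"; returns a dict with "img" (480x640x3 uint8, red, green, blue), "depth" (480x640 float32, mm along the optical axis (not along the pixel's ray), 0 where there is no reading), "fx", "fy", "cx", "cy" (pixels), "position" and "orientation" of the camera in the world. Camera axes: x right, y down, z forward; pixel columns grow to the right and rows downward; lengths in mm; the calibration is good to about 2 mm. A picture is of the moment at which its call begins.
- env.job_done(): hands the job in; it is judged then, once.
Trained networks look in a picture, given as the dict that the camera call returned (one of the last four; its "shot" number tells which), for a name from the list of things; names that differ only in an ending like _2 or _b are one class to them, and where a whole thing is asked for, a point or a joint stands for the part that bears it (a point fixed in the world has none). Each returns a list of dicts, best first, with "score" (0 to 1); they miss things now and then, are a little off and sometimes report something else, mostly with a low value. They report only what shows in the picture. A call takes as long as a camera call.
- env.find_in(picture, target): "centre" ([x, y, z] in mm, in the coordinates of the camera as it stood for that picture, good to about 4 mm: the middle of the surface that is visible of it).
- env.trace(picture, target): "mask" (480x640 bool, what is visible of it).
The state is a dict: "t": time; "joints": joint angles; "qvel": joint speeds; "tau": joint torques, N m; "eef_pos": TCP position; "tcp_rot": TCP orientation; "ft_force": force on the tool from outside, world axes, zero at the start; "moment": the same for the moment, N m; "opening": opening from 0.0 (shut) to 1.0 (fully open); "grip_force": force on a finger pad.
Only numpy, scipy, OpenCV 4.12 (cv2) and the standard library are available. Lean on these libraries where they do the work, as an engineer would, in place of code of your own. Each camera call takes 0.05 s, during which the arm holds its last target. There are 200 camera calls.

### The job

Get the spring clamp on the bench ready for a stone medallion: slide its barrel bolt fully home into the keeper so that the carriage is locked, then take the upright black grip and pull the spring jaw open until its pointer is in line with the gap between the two fins of the index clip. The jaw springs shut if let go, so finish while still holding the grip there; do not shift the index clip, and leave the other things on the bench alone.

Things in the scene. Friction and masses are not known exactly. Their poses are not given: they have to be found in the camera images.
- clamp_base: Fixed steel base plate of the clamp, flat on the bench, 12 mm thick. Its frame F: origin at bench level, z up; the jaw is pulled along F -x (roughly towards the robot), the bolt shoots along F +y. Plate spans F x -160..90, y -120..145 mm; on it slides the aluminium carriage, 190 x 190 mm, top 36 mm above the bench. Positions in F below are with the carriage at 0.
- keeper (a point): The fixed steel keeper, a small arch on the base plate's left edge (F +y), 27 mm along F x, 16 mm along F y: centre of its top, F x 20, y 121 mm, 63 mm above the bench. The bolt's tip goes under the arch.
- jaws (a point): Where the two aluminium clamp jaws meet when shut, at their top, 70 mm above the bench, F x 35, y -50 mm. They stand behind the grip (F x 15..57, y -88..-12 mm); only the nearer one moves.
- carriage (a joint): Slide of the carriage on the base, m; 0 = right back (as at the start), grows to 0.05 as it is dragged along F -x. Only 3 N of friction holds it, less than the spring: unbolted, pulling the grip drags the carriage instead of opening the jaw. Bolted, it has about 2.5 mm of play, taken up first when the grip is pulled.
- bolt (a joint): Travel of the barrel bolt along F +y, m; starts at 0 to 0.010 (drawn), tip enters the keeper at about 0.025, fully home against its stop at 0.036. Friction about 2 N; it stays where it is left.
- bolt_knob (a point): Centre of the top of the bolt's upright round steel knob: 16 mm diameter, 34 mm tall, top 100 mm and lower end 66 mm above the bench. Lies at F x 20, y 40 mm + bolt travel. Above 72 mm nothing stands within 60 mm to either side of it along F y at any travel.
- spring_jaw (a joint): Opening of the jaw, m, relative to the carriage: 0 = shut, grows as the grip is pulled along F -x, stop at 0.075. The spring pulls it shut with 4.5 N when shut, rising by 1 N per 10 mm (plus 0.5 N friction).
- pull_grip: Upright black plastic grip on the jaw's tongue: 14 mm thick along F x, 40 mm wide along F y, 48 mm tall; origin at the centre of its underside, 45 mm above the bench (top at 93 mm), F x -55, y -50 mm with the jaw shut. Tongue and pointer blade below reach 47 mm above the bench; above that, 60 mm are free before and behind it.
- pointer (a point): Tip of the thin (3 mm) steel pointer blade that sticks out to F -y from the jaw's tongue, 44 mm above the bench; it moves with the jaw; F x -20, y -102 mm with the jaw shut.
- mark (a point): The mark: middle of the 12 mm gap between the two upright steel fins (each 5 mm thick, tops 58 mm above the bench) of the small index clip on the carriage's right edge (F -y), at pointer height. Its axes are those of F. The pointer tip comes to this very point when the jaw opening equals the value of joint index.
- index (a joint): Setting of the index clip along F -x on the carriage, m, 0.028 to 0.052: the jaw opening at which the pointer is in line with the gap. The clip is stiff (10 N) and is not to be moved.
- stone_a: Bystander: pale stone medallion lying flat, 42 mm diameter, 8 mm thick; origin under its centre.
- stone_b: Bystander: red-brown stone medallion, 42 mm diameter, 8 mm thick; origin under its centre.
- stone_c: Bystander: dark stone medallion, 42 mm diameter, 8 mm thick; origin under its centre.
- spool: Bystander: blue thread spool standing, 42 mm diameter, 40 mm tall; origin under its centre.
- mug: Bystander: white mug, 80 mm diameter, 90 mm tall, handle to its +y; origin under its centre.
- tape: Bystander: roll of white tape lying flat, 56 mm diameter, 24 mm tall; origin under its centre.
- bead_tray: Bystander: open wooden divided tray, 160 x 220 x 35 mm; origin under its centre.

How it is judged:
By the outcome, as a careful person would: the job done as asked, in the order asked, and still so for the second after the job is handed in, while the arm keeps its last pose, push and grip.
It also fails if it takes over 48 s, if anything falls off the work surface, if the arm or the gripper's body presses on something with over 40 N, if the wrist force passes 120 N, or if a joint passes its speed limit or range.

## Working session

There is one attempt and no reset: what is moved stays moved. The work goes in short steps, Python scripts to look and compute and a shell command to move; the robot and the scene stay as the last step left them, time stands still between calls to the robot, and variables do not carry over. Pictures are saved under pics/ and viewed, at most 10 in all, crops included, and the job is handed in when it is done.

```bash
mkdir -p pics; ls
cat > h.py <<'E'
import numpy as np, cv2
from scipy.spatial.transform import Rotation as R
from cell import env
def rot(o):
    o=np.array(o,float)
    return o if o.shape==(3,3) else (R.from_quat(o) if o.size==4 else R.from_euler('xyz',o)).as_matrix()
def w(c,p): return rot(c["orientation"])@np.array(p)+np.array(c["position"])
def cloud(c):
    v,u=np.mgrid[:480,:640]; d=c["depth"]
    p=np.stack([(u-c["cx"])/c["fx"]*d,(v-c["cy"])/c["fy"]*d,d],-1)
    return p@rot(c["orientation"]).T+np.array(c["position"])
E
python3 - <<'E'
from h import *
print(env.state())
for n in("scene","top"):
    c=env.read_camera(n); cv2.imwrite(f"pics/{n}0.png",c["img"][...,::-1]); print(n,c["position"],c["orientation"],c["fx"])
    for t in("clamp_base","keeper","jaws","bolt_knob","pull_grip","pointer","mark"):
        print(t,[(round(r["score"],2),w(c,r["centre"]).round(1).tolist()) for r in env.find_in(c,t)[:2]])
E
```

```text
pics
{'t': 0.0, 'joints': array([-1.22060142e+00,  4.91554020e-01,  1.55944791e+00, -4.25556193e-06,
        1.09170295e+00, -1.05598733e-01]), 'qvel': array([-1.41249773e-03,  2.59701016e-04, -1.26635296e-03, -3.09899647e-05,
        3.57277760e-04,  7.07926288e-04]), 'tau': array([ 2.48950535e-03, -6.12642288e+01, -2.58184201e+01,  6.93940488e-02,
        4.81785228e-02, -7.82958637e-05]), 'eef_pos': array([ 275.04532584, -560.95434406,  214.06572146]), 'tcp_rot': array([-3.14048622e+00, -1.13478815e-04,  4.55795537e-01]), 'ft_force': array([ 0.29834187, -0.03730136,  0.54939241]), 'moment': array([ 0.01873385, -0.06712564, -0.0129577 ]), 'grip_force': 0.0, 'opening': 0.9984860971464816}
scene [1073.6571859  -124.70987811  942.30909622] [-2.63169511  0.01241438  1.40469542] 441.2385406878344
clamp_base [(0.64, [570.1, 126.1, 37.2])]
keeper [(0.92, [572.2, 126.3, 32.8])]
jaws []
bolt_knob [(0.66, [614.0, 153.8, 54.5]), (0.41, [635.5, 350.6, 54.5])]
pull_grip [(0.71, [520.0, 78.5, 78.4]), (0.35, [609.2, 156.7, 49.7])]
pointer [(0.63, [538.6, 69.0, 68.7])]
mark []
top [ 528.19619192  -72.97906413 1007.41007478] [-3.09475728  0.01827085 -1.58794358] 471.26293304910644
clamp_base [(0.79, [549.3, 129.6, 35.6])]
keeper [(0.94, [545.2, 129.8, 35.3])]
jaws []
bolt_knob [(0.65, [608.2, 157.6, 53.9])]
pull_grip [(0.48, [515.4, 76.2, 90.6])]
pointer [(0.96, [567.7, 68.9, 69.6]), (0.71, [557.5, 117.8, 37.4])]
mark [(0.6, [493.1, 18.3, 42.8]), (0.46, [550.0, 132.5, 35.0])]
```

Run:
```python
from h import *
c=env.read_camera("top"); P=cloud(c); np.savez("top.npz",P=P,img=c["img"])
# region of clamp
m=(P[...,0]>350)&(P[...,0]<780)&(P[...,1]>-70)&(P[...,1]<320)&(c["depth"]>0)
v,u=np.where(m); print(u.min(),u.max(),v.min(),v.max())
a,b,d,e=v.min(),v.max(),u.min(),u.max()
s=min(800/(e-d),600/(b-a)); cv2.imwrite("pics/t1.png",cv2.resize(c["img"][a:b,d:e,::-1],None,fx=s,fy=s,interpolation=cv2.INTER_CUBIC)); print(a,d,s)
```

```text
119 319 143 346
143 119 2.955665024630542
```

View pics/scene0.png

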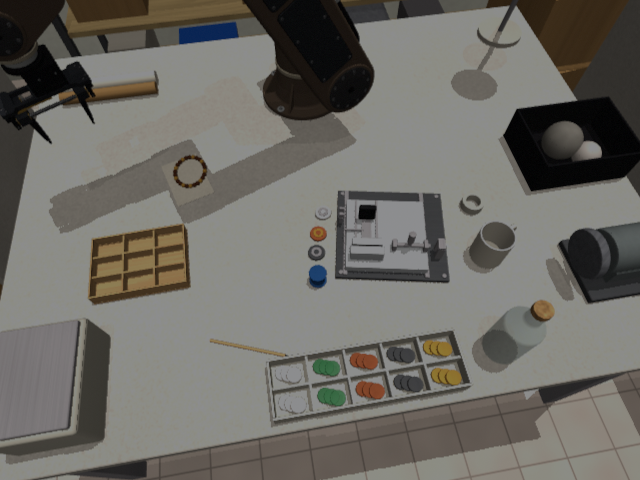

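View pics/t1.png

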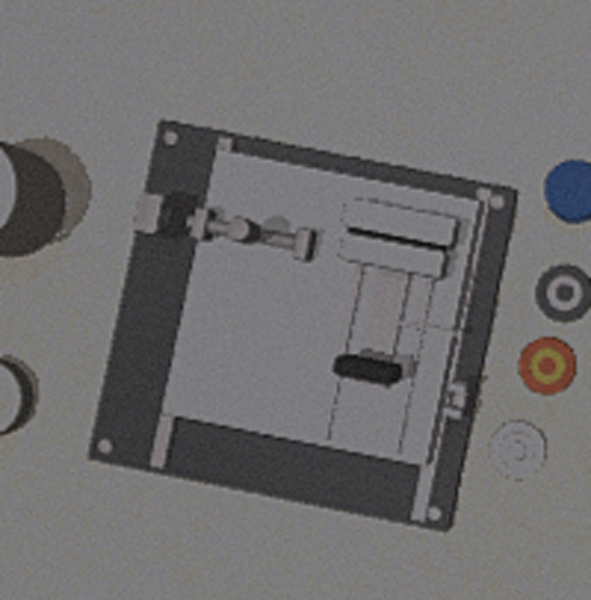

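The scene picture shows the clamp at about (392,236), grip at (367,212), knob at (412,238) and keeper at (437,247). In the top crop the plate corners are (162,121), (518,188), (450,530) and (90,460), the knob is near (240,230), the grip near (368,368) and the clip near (456,400). I'll fit F from the corners and rectify.

```bash
cat >> h.py <<'E'
def ray(c,u,v,z):
    d=rot(c["orientation"])@np.array([(u-c["cx"])/c["fx"],(v-c["cy"])/c["fy"],1]); o=np.array(c["position"])
    return (o+d*(z-o[2])/d[2])[:2]
def proj(c,p):
    q=(np.atleast_2d(p)-np.array(c["position"]))@rot(c["orientation"])
    return np.stack([q[:,0]/q[:,2]*c["fx"]+c["cx"],q[:,1]/q[:,2]*c["fy"]+c["cy"]],1)
def F2w(F,p):
    p=np.atleast_2d(np.array(p,float)); a=F[2]; return np.c_[F[0]+np.cos(a)*p[:,0]-np.sin(a)*p[:,1],F[1]+np.sin(a)*p[:,0]+np.cos(a)*p[:,1],p[:,2]]
def rect(c,F,z,x0,x1,y0,y1,k):
    # image: up=+x, left=+y
    q=np.float32([[x1,y1,z],[x1,y0,z],[x0,y0,z],[x0,y1,z]]); W,H=int((y1-y0)*k),int((x1-x0)*k)
    M=cv2.getPerspectiveTransform(np.float32(proj(c,F2w(F,q))),np.float32([[0,0],[W,0],[W,H],[0,H]]))
    im=cv2.warpPerspective(c["img"],M,(W,H),flags=cv2.INTER_CUBIC)[...,::-1]
    return cv2.convertScaleAbs(im,alpha=1.7)
E
python3 - <<'E'
from h import *
from scipy.optimize import least_squares
c=env.read_camera("top"); k=2.9557
px=np.array([(162,121),(518,188),(450,530),(90,460)])/k+(119,143)
f=np.array([[90,145,12],[90,-120,12],[-160,-120,12],[-160,145,12]])
wp=np.array([ray(c,*p,12) for p in px])
r=least_squares(lambda F:(F2w(F,f)[:,:2]-wp).ravel(),[550,130,-.2]); F=r.x; print(F,r.fun.round(1))
np.save("F.npy",F)
def panel(z,pts):
    I=rect(c,F,z,-160,90,-130,150,1.42*1)
    for p in pts: cv2.drawMarker(I,(int((150-p[1])*1.42),int((90-p[0])*1.42)),(0,0,255),cv2.MARKER_CROSS,6,1)
    return I
A=panel(100,[(20,40),(20,76)]);B=panel(44,[(-20,-102),(-48,-102),(-72,-102)])
C=rect(c,F,44,-110,0,-130,-70,5.4)
cv2.imwrite("pics/r1.png",np.vstack([np.hstack([A[:300],B[:300]]),cv2.copyMakeBorder(np.hstack([cv2.resize(rect(c,F,100,-10,50,20,130,3.5),None,fx=1,fy=1),]),0,0,0,A.shape[1]*2-385,cv2.BORDER_CONSTANT)]) )
cv2.imwrite("pics/r2.png",C)
for n in ("top","scene"):
    c=env.read_camera(n)
    for t in("bolt_knob","pull_grip","mark","pointer","index","bolt","spring_jaw","clamp_base"):
        for g in env.trace(c,t)[:2]:
            v,u=np.where(g["mask"]); print(n,t,round(g["score"],2),len(u),u.min(),u.max(),v.min(),v.max(),u.mean().round(1),v.mean().round(1))
E
```

```text
[ 5.77854410e+02  1.13414251e+02 -2.08620279e-01] [ 1.4  1.5  0.1 -0.9 -1.4 -1.2 -0.1  0.6]
top bolt_knob 0.65 135 190 217 217 226 202.2 221.4
top pull_grip 0.57 14611 149 293 184 321 221.0 252.6
top pull_grip 0.56 162 233 254 263 273 243.4 267.9
top mark 0.54 78 270 277 271 284 273.7 277.3
top pointer 0.96 934 232 270 221 274 249.1 244.7
top bolt 0.55 217 182 219 216 227 202.9 221.6
top spring_jaw 0.95 929 232 272 221 274 249.1 244.8
top clamp_base 0.81 14708 149 293 184 322 221.2 252.8
scene bolt_knob 0.79 167 398 430 233 247 410.9 242.9
scene pull_grip 0.5 263 358 376 205 219 366.9 212.0
scene mark 0.64 61 338 343 210 222 340.9 216.3
scene mark 0.22 5770 339 429 200 273 385.1 236.6
scene pointer 0.66 701 346 382 205 245 365.6 226.8
scene index 0.63 398 460 484 193 214 472.1 203.7
scene index 0.61 76 339 344 207 222 341.2 213.8
scene bolt 0.46 222 397 423 232 248 411.1 242.0
scene spring_jaw 0.76 736 347 383 204 246 366.2 227.1
scene clamp_base 0.69 9637 335 449 191 282 390.7 237.0
```

View pics/r1.png

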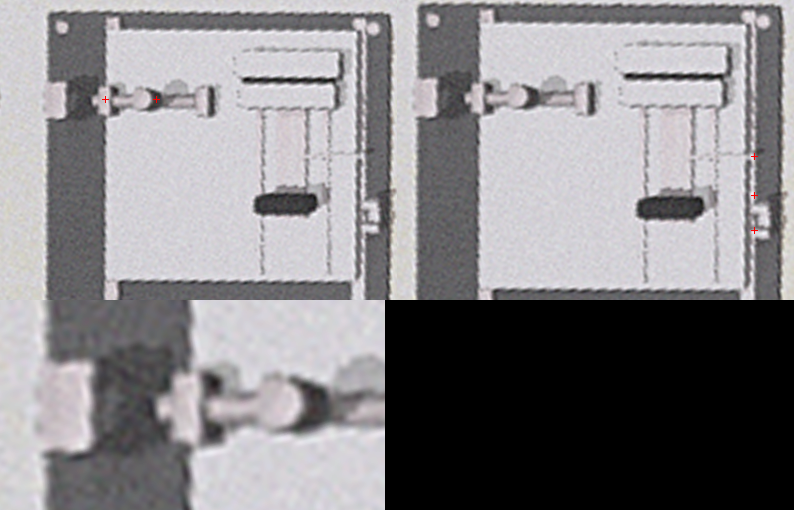

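View pics/r2.png

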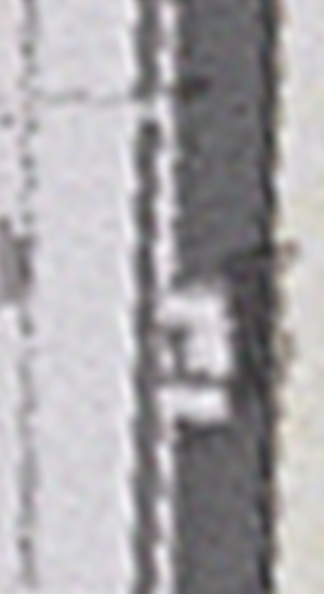

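The rectified views put the knob at F (20.6, 49), so bolt travel is about 9 mm. The pointer is at row 97 (F x ≈ -18) and the fins at rows 305 and 403, so the index is about 47 mm. Next I turn the tool so that tool x = F +y and tool y = F +x, shut the fingers, and go beside the knob.

```bash
python3 -m inch '[[0,0,-0.181,0,0,0,1],[0,0,-0.181,0,0,0,1],[0,0,-0.181,0,0,0,1],[0,0,-0.181,0,0,0,1],[0,0,-0.182,0,0,0,1]]'
python3 -m inch '[[0,0,0,4.3,1.04,0,1],[0,0,0,4.3,1.04,0,1],[0,0,0,4.3,1.04,0,1],[0,0,0,4.3,1.04,0,1],[0,0,0,4.3,1.04,0,1],[0,0,0,4.3,1.04,0,1],[0,0,0,4.3,1.04,0,1],[0,0,0,4.3,1.04,0,1],[0,0,0,4.3,1.04,0,1],[0,0,0,4.3,1.04,0,1],[0,0,0,4.3,1.04,0,1],[0,0,0,4.3,1.04,0,1],[0,0,0,4.3,1.04,0,1],[0,0,0,4.3,1.04,0,1],[0,0,0,4.3,1.04,0,1],[0,0,0,4.3,1.04,0,1],[0,0,0,4.3,1.04,0,1],[0,0,0,0,0,0,1]]'
cat >> h.py <<'E'
def st():
    F=np.load("F.npy"); s=env.state(); d=s["eef_pos"][:2]-F[:2]; a=F[2]
    Rm=np.array([[np.cos(a),np.sin(a)],[-np.sin(a),np.cos(a)]])
    print("t",s["t"],"F",(Rm@d).round(1),"z",s["eef_pos"][2].round(1),"rpy",np.round(s["tcp_rot"],3),"forceF",(Rm@s["ft_force"][:2]).round(1),s["ft_force"][2].round(1),"open",round(s["opening"]*95,1),"grip",round(s["grip_force"],1))
E
python3 -c "from h import *;st()"
```

```text
t: 2.42
eef_pos: [275.1, -561.2, 214.7]
tcp_rot: [3.142, 0.0, 1.368]
ft_force: [-1.5, -0.3, -0.2]
opening: 0.533
grip_force: 0.0
t: 4.68
eef_pos: [600.3, 119.6, 214.2]
tcp_rot: [3.142, -0.0, 1.365]
ft_force: [-0.3, -0.1, 0.2]
opening: 0.006
grip_force: 0.0
t 4.675 F [20.7 10.7] z 214.2 rpy [ 3.142 -0.     1.365] forceF [-0.2 -0.1] 0.2 open 0.5 grip 0.0
```

```bash
python3 -m inch '[[0,0,0,0,0,4.5,1],[0,0,0,0,0,4.5,1],[0,0,0,0,0,2.5,1],[0,0,0,0,0,2.1,1],[0,0,0,0,0,0,1],[0,0,0,0,0,0,1]]'; python3 -c "from h import *;st()"
python3 -m inch '[[0,0,0,0.8,0,0,1],[0,0,0,0.8,0,0,1],[0,0,0,0.5,0,0,1],[0,0,0,0.5,0,0,1],[0,0,0,0,0,0,1]]'; python3 -c "from h import *;st()"
```

```text
t: 5.42
eef_pos: [600.1, 116.8, 79.5]
tcp_rot: [3.141, -0.0, 1.361]
ft_force: [0.7, 0.4, -0.6]
opening: 0.002
grip_force: 0.0
t 5.425 F [21.   7.9] z 79.5 rpy [ 3.141 -0.     1.361] forceF [0.6 0.6] -0.6 open 0.2 grip 0.0
t: 6.05
eef_pos: [605.2, 143.0, 78.6]
tcp_rot: [3.141, -0.0, 1.362]
ft_force: [0.4, 0.4, 0.3]
opening: 0.002
grip_force: 0.0
t 6.05 F [20.6 34.6] z 78.6 rpy [ 3.141 -0.     1.362] forceF [0.3 0.5] 0.3 open 0.2 grip 0.0
```

```bash
python3 -m inch '[[0,0,0,0.4,0,0,1],[0,0,0,0.4,0,0,1],[0,0,0,0.4,0,0,1]]'; python3 -c "from h import *;st()"
python3 -m inch '[[0,0,0,0.3,0,0,1],[0,0,0,0.3,0,0,1],[0,0,0,0.2,0,0,1]]'; python3 -c "from h import *;st()"
```

```text
t: 6.42
eef_pos: [607.7, 154.5, 78.5]
tcp_rot: [-3.141, 0.0, 1.362]
ft_force: [-0.7, -1.7, 0.6]
opening: 0.004
grip_force: 1.1
t 6.425 F [20.7 46.4] z 78.5 rpy [-3.141  0.     1.362] forceF [-0.4 -1.8] 0.6 open 0.3 grip 1.1
t: 6.8
eef_pos: [609.3, 162.4, 78.6]
tcp_rot: [3.142, 0.0, 1.362]
ft_force: [0.5, -2.0, -0.7]
opening: 0.005
grip_force: 1.0
t 6.8 F [20.7 54.4] z 78.6 rpy [3.142 0.    1.362] forceF [ 0.9 -1.9] -0.7 open 0.5 grip 1.0
```

```bash
python3 -m inch '[[0,0,0,0.2,0,0,1],[0,0,0,0.1,0,0,1]]'; python3 -c "from h import *;st()"
python3 - <<'E'
from h import *
c=env.read_camera("top");F=np.load("F.npy")
cv2.imwrite("pics/b1.png",rect(c,F,80,-40,80,-10,150,4.9))
E
```

```text
t: 7.05
eef_pos: [610.0, 165.2, 78.6]
tcp_rot: [3.141, 0.0, 1.362]
ft_force: [-0.3, -2.6, -0.6]
opening: 0.007
grip_force: 1.0
t 7.05 F [20.7 57.4] z 78.6 rpy [3.141 0.    1.362] forceF [ 0.2 -2.6] -0.6 open 0.6 grip 1.0
```

View pics/b1.png

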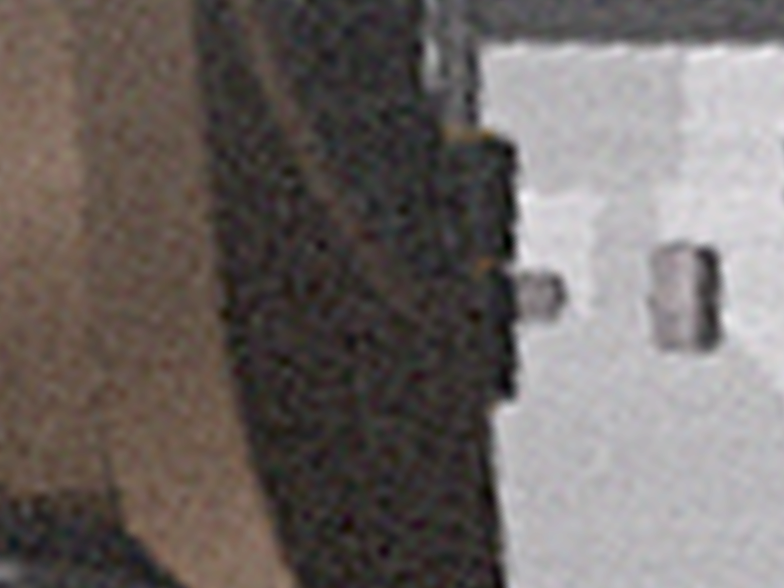

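The picture shows the fingers at about (495,270) hiding the knob, with the bolt's tail end at (545,295), clear of its rear guide. The force is still only the bolt's friction, so I keep pushing to the stop.

```bash
python3 -m inch '[[0,0,0,0.15,0,0,1],[0,0,0,0.1,0,0,1]]'; python3 -c "from h import *;st()"
python3 -m inch '[[0,0,0,0.1,0,0,1],[0,0,0,0.1,0,0,1]]'; python3 -c "from h import *;st()"
```

```text
t: 7.35
eef_pos: [610.2, 166.5, 78.5]
tcp_rot: [-3.141, 0.002, 1.362]
ft_force: [-1.9, -14.1, 0.6]
opening: 0.003
grip_force: 6.5
t 7.35 F [20.6 58.6] z 78.5 rpy [-3.141e+00  2.000e-03  1.362e+00] forceF [  1.1 -14.2] 0.6 open 0.3 grip 6.5
t: 7.6
eef_pos: [610.2, 166.9, 78.5]
tcp_rot: [-3.14, 0.004, 1.362]
ft_force: [-3.3, -23.2, 2.9]
opening: 0.003
grip_force: 11.5
t 7.6 F [20.6 59. ] z 78.5 rpy [-3.14   0.004  1.362] forceF [  1.6 -23.4] 2.9 open 0.3 grip 11.5
```

```bash
python3 -m inch '[[0,0,0,-1,0,0,1],[0,0,0,-1.2,0,0,1],[0,0,0,0,0,-3,1],[0,0,0,0,0,-3,-0.1],[0,0,0,-3,-2.5,0,-0.1],[0,0,0,-3,-2.5,0,-0.1],[0,0,0,-2.5,-2.5,0,-0.1],[0,0,0,0,0,0,-0.1],[0,0,0,0,0,0,-0.1]]'
python3 - <<'E'
from h import *
st();F=np.load("F.npy")
c=env.read_camera("top")
A=rect(c,F,80,-60,60,40,150,3.5)
c=env.read_camera("scene")
B=rect(c,F,80,-100,60,-130,150,1.4)
B2=c["img"][180:300,320:470,::-1]; B2=cv2.convertScaleAbs(cv2.resize(B2,None,fx=2.6,fy=2.6,interpolation=cv2.INTER_CUBIC),alpha=1.2)
H=max(A.shape[0],B2.shape[0]); f=lambda I:cv2.copyMakeBorder(I,0,H-I.shape[0],0,0,cv2.BORDER_CONSTANT)
I=np.hstack([f(A),f(B2)]);print(I.shape);cv2.imwrite("pics/c1.png",I)
for n in ("top","scene"):
    c=env.read_camera(n)
    for t in ("bolt_knob","pull_grip"): print(n,t,[(round(r["score"],2),w(c,r["centre"]).round(1)) for r in env.find_in(c,t)[:2]])
print("exp knob",F2w(F,[[20,76,100]]),"grip",F2w(F,[[-55,-50,93]]))
E
```

```text
t: 8.72
eef_pos: [516.1, 80.5, 138.9]
tcp_rot: [3.14, -0.0, 1.361]
ft_force: [-0.1, 0.0, 0.3]
opening: 0.535
grip_force: 0.0
t 8.725 F [-53.6 -45. ] z 138.9 rpy [ 3.14  -0.     1.361] forceF [-0.1 -0. ] 0.3 open 50.8 grip 0.0
(420, 775, 3)
top bolt_knob [(0.78, array([616.4, 180.9,  55.4])), (0.21, array([580.9,  51.2,  64.2]))]
top pull_grip []
scene bolt_knob [(0.75, array([618.8, 178.1,  55.9]))]
scene pull_grip [(0.67, array([521.5,  76.9,  75.7])), (0.27, array([503.5,  20.2,  44.6]))]
exp knob [[613.16114376 183.62418235 100.        ]] grip [[513.69142698  75.88943659  93.        ]]
```

View pics/c1.png

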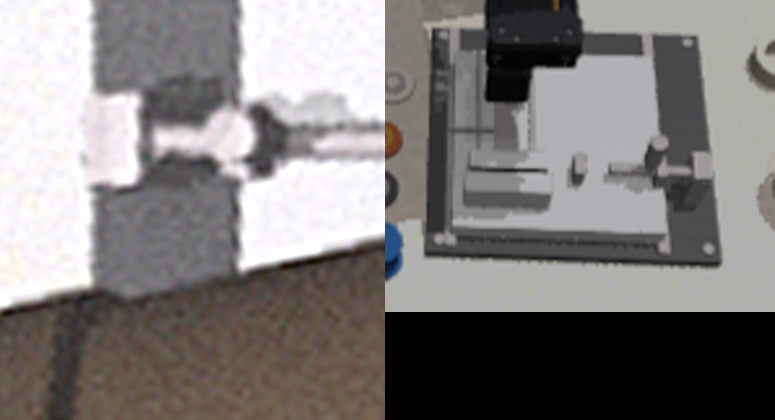

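The left picture shows the bolt bar at (180,140) reaching under the keeper at (115,140), with the knob at (233,135), so travel is about 37 mm and the bolt is home. The right one shows the fingers above the grip. Next: descend and grip.

```bash
python3 -m inch '[[0,0,0,-0.5,-0.1,2,-0.1],[0,0,0,0,0,3,-0.1],[0,0,0,0,0,2.3,-0.1],[0,0,0,0,0,1,-0.1],[0,0,0,0,0,0,-0.1],[0,0,0,0,0,0,-0.1]]'; python3 -c "from h import *;st()"
```

```text
t: 9.88
eef_pos: [513.7, 75.8, 56.3]
tcp_rot: [3.14, -0.0, 1.362]
ft_force: [-1.2, 0.3, 0.4]
opening: 0.552
grip_force: 0.0
t 9.875 F [-55.  -50.1] z 56.3 rpy [ 3.14  -0.     1.362] forceF [-1.2  0. ] 0.4 open 52.4 grip 0.0
```

```bash
python3 -m inch '[[0,0,0,0,0,0,1],[0,0,0,0,0,0,1],[0,0,0,0,0,0,1],[0,0,0,0,0,0,1],[0,0,0,0,0,0,1]]'; python3 -c "from h import *;st()"
```

```text
t: 10.5
eef_pos: [512.9, 75.8, 55.6]
tcp_rot: [-3.141, 0.0, 1.361]
ft_force: [-1.6, -0.2, 2.5]
opening: 0.144
grip_force: 30.0
t 10.5 F [-55.7 -50.2] z 55.6 rpy [-3.141  0.     1.361] forceF [-1.5 -0.5] 2.5 open 13.7 grip 30.0
```

```bash
python3 -m inch '[[0,0,0,0,-0.5,0,1],[0,0,0,0,-0.5,0,1],[0,0,0,0,-0.5,0,1],[0,0,0,0,-0.5,0,1]]'; python3 -c "from h import *;st()"
python3 -m inch '[[0,0,0,0,-0.5,0,1],[0,0,0,0,-0.5,0,1],[0,0,0,0,-0.5,0,1],[0,0,0,0,-0.5,0,1],[0,0,0,0,0,0,1],[0,0,0,0,0,0,1]]'
python3 - <<'E'
from h import *
st();F=np.load("F.npy")
c=env.read_camera("top"); cv2.imwrite("pics/p_top_full.png",c["img"][...,::-1])
A=rect(c,F,44,-100,10,-130,-70,5)
c=env.read_camera("scene");B=rect(c,F,44,-100,10,-130,-70,5)
cv2.imwrite("pics/d1.png",np.hstack([A,B]))
E
```

```text
t: 11.0
eef_pos: [494.4, 79.9, 55.7]
tcp_rot: [3.139, -0.0, 1.361]
ft_force: [6.7, -1.4, -3.2]
opening: 0.147
grip_force: 30.0
t 11.0 F [-74.7 -50.1] z 55.7 rpy [ 3.139 -0.     1.361] forceF [6.8 0. ] -3.2 open 14.0 grip 30.0
t: 11.75
eef_pos: [475.2, 84.0, 55.7]
tcp_rot: [3.139, -0.001, 1.362]
ft_force: [6.8, -0.9, -5.3]
opening: 0.145
grip_force: 30.0
t 11.75 F [-94.4 -50. ] z 55.7 rpy [ 3.139e+00 -1.000e-03  1.362e+00] forceF [6.8 0.5] -5.3 open 13.8 grip 30.0
```

View pics/d1.png

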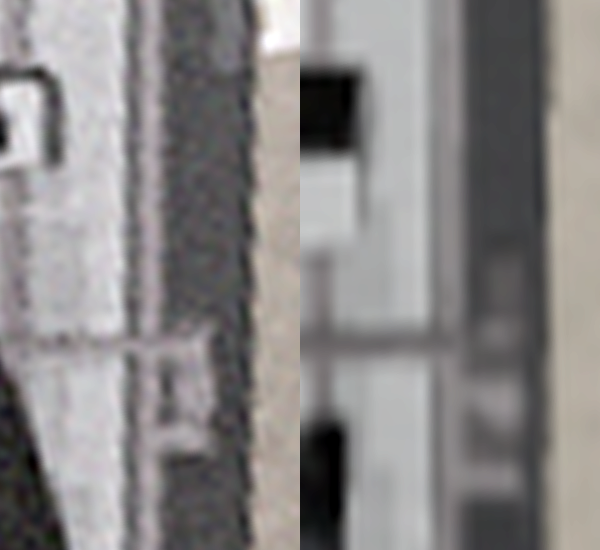

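Pointer at row 340 in both panels. The fins are at rows 345 and 440 (top camera) and 390 and 480 (scene camera, with 44 px of parallax), so the gap's middle is near row 391. About 10 mm more is needed.

```bash
python3 -m inch '[[0,0,0,0,-0.4,0,1],[0,0,0,0,-0.3,0,1],[0,0,0,0,-0.2,0,1],[0,0,0,0,-0.1,0,1],[0,0,0,0,0,0,1],[0,0,0,0,0,0,1],[0,0,0,0,0,0,1]]'
python3 - <<'E'
from h import *
st();F=np.load("F.npy")
def avg(n):
    cs=[env.read_camera(n) for _ in range(4)]; c=cs[-1]; c=dict(c); c["img"]=np.mean([k["img"] for k in cs],0).astype(np.uint8); return c
for i,(n,z) in enumerate([("top",44),("scene",44)]):
    c=avg(n); I=rect(c,F,z,-90,-40,-125,-85,9.5)
    for x in range(-88,-40,4): cv2.line(I,(0,int((-40-x)*9.5)),(6,int((-40-x)*9.5)),(0,0,255),1)
    O=I if i==0 else np.hstack([O,I])
cv2.imwrite("pics/e1.png",O);print(O.shape)
E
```

```text
t: 12.72
eef_pos: [465.7, 86.1, 55.7]
tcp_rot: [3.139, -0.001, 1.361]
ft_force: [9.4, -1.0, -5.0]
opening: 0.146
grip_force: 30.0
t 12.725 F [-104.1  -50. ] z 55.7 rpy [ 3.139e+00 -1.000e-03  1.361e+00] forceF [9.4 1. ] -5.0 open 13.8 grip 30.0
(475, 760, 3)
```

View pics/e1.png

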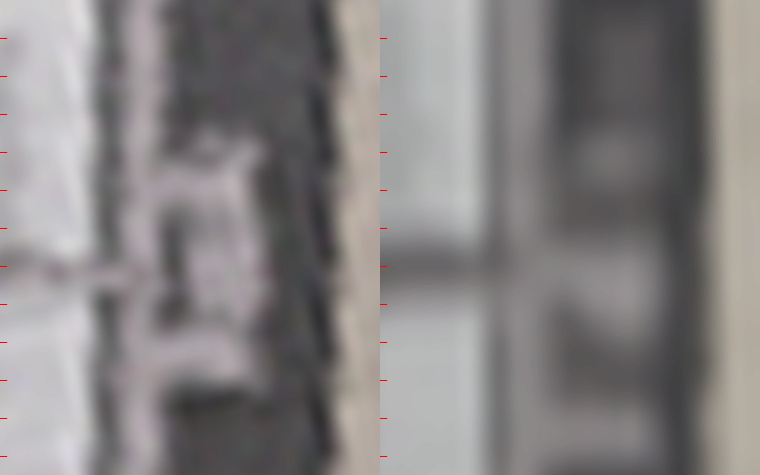

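In the top view the pointer (row 272) lies between the fins at rows 185 and 352, whose middle is 266 after parallax. In the scene view the pointer is at 263 and the corrected middle is also 263. They agree within about 0.6 mm and the clip hasn't moved, so I'm handing in.

```bash
python3 -c "
from h import *
st();print(env.job_done())"
```

```text
t 13.125 F [-104.1  -50. ] z 55.6 rpy [ 3.139e+00 -1.000e-03  1.361e+00] forceF [8.6 1. ] -5.6 open 13.7 grip 30.0
the job is handed in; nothing more can be done
None
```

I handed the job in at 13.1 s: the bolt was pushed against its stop in the keeper, and the grip is held with the jaw about 46 mm open and the pointer in line with the index gap to within about 0.6 mm by both cameras; no verdict came back.

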